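# Point out the steel lid and its pail at the beach-litter sorting table

### The job

A metal jar lid has got in among the beach plastics: show your partner across the table which piece it is and where it goes. Point at the steel lid with your fingertips, a few centimetres above its middle, and stay there for two seconds; then go and point in the same way just above the open mouth of the steel pail, and finish there, still pointing. Touch none of the pieces or tubs, and travel well above the others so that you point at nothing else.

Things in the scene. Friction and masses are not known exactly. Their poses are not given: they have to be found in the camera images.
- steel_lid: the piece to point out: a bare, silver steel twist-off jar lid, 68 mm across and 12 mm high, lying flat with its top up on a black rubber mat (4 mm thick, mat top at z = 0.004). Loose. Origin at the centre of its underside, z up; its top is 12 mm above the origin
- steel_pail: small silver galvanised pail for metal, 106 mm across the rim, 80 mm across the foot, 85 mm high, wall 3 mm, open on top with old crown caps in its bottom and a thin wire handle folded down outside; stands loose on the mat in the far row of three tubs. Origin at the centre of its underside, z up
- steel_pail_mouth (a point): centre of the steel pail's mouth, level with its rim, 85 mm above its underside; z up
- blue_tub: blue plastic tub for hard plastic, 105 mm across the rim, 85 mm high, in the row of three; loose, not to be touched. Origin at the centre of its underside
- yellow_tub: yellow plastic tub for rubber and dark scraps, 105 mm across the rim, 85 mm high, in the row of three; loose, not to be touched. Origin at the centre of its underside
- blue_lid: blue plastic screw lid, 68 mm across, 15 mm high, the shape of the steel one; loose, lying flat, not to be touched. Origin at the centre of its underside
- yellow_cap: yellow plastic detergent cap, 42 mm across, 32 mm high, standing; loose, not to be touched. Origin at the centre of its underside
- net_float: orange fishing-net float, 80 mm across, 45 mm high, lying flat with its dark hole up; loose, not to be touched. Origin at the centre of its underside
- green_bottle: green plastic bottle with a white cap, 50 mm across, 88 mm high, standing, the tallest thing on the mats; loose, not to be touched. Origin at the centre of its underside
- lighter: red pocket lighter with a metal end, 82 x 24 x 12 mm, lying; loose, not to be touched. Origin on its underside, x along it

How it is judged:
By the outcome, as a careful person would: the job done as asked, in the order asked, and still so for the second after the job is handed in, with the robot touching nothing.
It also fails if it takes over 45 s, if anything falls off the work surface, if the arm or the gripper's body presses on something with over 40 N, if the wrist force passes 120 N, or if a joint passes its speed limit or range.

### The arm

A 6-joint arm with a two-finger parallel gripper is mounted at the origin on the work surface. World frame = base frame: x ahead of the robot, y to its left, z up, the work surface at z = 0. Lengths are in m, angles in degrees, forces in N, time in s.
With the tool pointing down it reaches from about 0.375 to 0.9 m from the base axis. Payload 3.1 kg.
Tool frame: the origin (TCP) lies at the very end of the fingers, on their centre line; the grasp point (between the pads) lies 19 mm behind it; z points along the fingers, x is the direction in which the jaws open and shut, and the axes are right-handed (so a half turn about z gives the same grasp; the last joint's range is limited). The gripper opens to 87 mm and grips with 3 to 60 N. Pads are 19 mm wide; open, the fingers measure 117 mm over their backs; the gripper's body (75 mm by 190 mm) begins 51 mm behind the grasp point.
Start: joints at [56.58, 30.224, 82.088, -0, 67.689, -10.227], TCP at [0.246, 0.574, 0.223] pointing down, gripper open.
Joint ranges: [-176.69, 176.69], [-43.24, 126.21], [12.49, 139.97], [-82, 262], [0, 151.66], [-163.58, 163.58]. Speed limits (degrees/s): [159.86, 159.86, 180, 180, 180, 180].

### API

Orientations are given as a 3x3 rotation matrix whose columns are the frame's x, y, z axes.
In Python, from rig import bot gives the robot as it stands.
- The arm moves only by the tool arm_command, never from a script. Its argument "plan" is a list of rows, each an object of numbers: "claw": the opening, from 0 (shut) to 1 (fully open); "dx", "dy", "dz": the shift along the tool's x, y, z in cm; "twist": the turn about the tool's z in degrees. A call has 1 to 8 rows; each row is the pose to reach, as a shift and turn from the pose measured when the call began, along the tool's axes at that moment; what a row does not reach only later rows make up. A row lasts 1/12 s, in which the tool goes at most 41.7 mm and 7.16 degrees, less where a joint would pass 70% of its speed; a pose out of reach is approached as far as the arm can. A call with a gripper value outside its range is refused whole. The fingers move at their own pace and stop on an object; the grip force is fixed at half the most. Time passes only in rows, so rows that repeat a pose let the fingers close. It gives the time, the measured TCP pose, the force and the opening at its end, in the units of the state.
- bot.read_state(): the state, without advancing time (a new reading comes with each control period).
- bot.capture(name): name is "scene" or "top" or "wrist"; returns the picture (480x640x3 uint8, red, green, blue); there is no depth.
- bot.calibration(name): a dict with "intrinsics" (3x3 intrinsics, pixels), "k1" (the pictures are not rectified: a ray, as slopes to the right and down, at radius r is drawn at 1 + k1 r^2 times it, then the intrinsics apply), "rvec" (rotation vector, rad) and "tvec" (3), from world to camera coordinates, as OpenCV has them; the wrist camera has in their place "T_tool_cam" (4x4, takes a point from camera to tool coordinates, whose origin is the TCP and whose axes are the tool frame's). Camera axes: x right, y down, z forward; pixel columns grow to the right and rows downward; lengths in m; the calibration is good to about 2 mm. A picture is of the moment at which its call begins: read the wrist's pose just before it. calibration takes no time and is no camera call.
- bot.hand_in(): hands the job in, once; it reports no verdict.
The state is a dict: "time_s": time; "joint_positions": joint angles; "qvel": joint speeds; "tau": joint torques, N m; "position": TCP position; "tcp_rot": TCP orientation; "force": force on the tool from outside, world axes, zero at the start; "moment": the same for the moment, N m; "opening": opening from 0.0 (shut) to 1.0 (fully open).
Only numpy, scipy, OpenCV 4.12 (cv2) and the standard library are available. Lean on these libraries where they do the work, as an engineer would, in place of code of your own. Each camera call takes 0.05 s, during which the arm holds its last target.

## Working session

There is one attempt and no reset: what is moved stays moved. The work goes in short steps, Python scripts to look and compute and a tool call to move; the robot and the scene stay as the last step left them, time stands still between calls to the robot, and variables do not carry over. Pictures are saved under pics/ and viewed, and the job is handed in when it is done.

Besides the shell and the picture viewer there is one more tool, called after "Request:" as a command line: name --argument value ..., lists and objects as JSON in quotes. arm_command: Moves the arm, as the interface text tells. Its arguments: {"type":"object","properties":{"plan":{"type":"array"}},"required":["plan"]}

```bash
mkdir -p pics; ls; python3 - <<'E'
from rig import bot
import cv2
s=bot.read_state(); print(s)
for n in("scene","top"):
    im=bot.capture(n); cv2.imwrite(f"pics/{n}0.png",im[:,:,::-1]); print(n,bot.calibration(n))
print(bot.calibration("wrist"))
E
```

```text
pics
{'time_s': 0.0, 'joint_positions': array([ 5.65806598e+01,  3.02779415e+01,  8.21566696e+01,  5.07437612e-05,
        6.76865944e+01, -1.02276354e+01]), 'qvel': array([-0.03959266, -0.01597003, -0.02800669, -0.03843583,  0.01619338,
        0.02433236]), 'tau': array([-3.34732749e-04, -4.40049183e+01, -1.76591474e+01,  6.32009888e-02,
        5.82122442e-02, -1.80847105e-04]), 'position': array([0.2457029 , 0.57389367, 0.22158102]), 'tcp_rot': array([[ 3.93807930e-01,  9.19192012e-01, -1.16578475e-03],
       [ 9.19190394e-01, -3.93809475e-01, -1.76521982e-03],
       [-2.08167304e-03, -3.76420578e-04, -9.99997762e-01]]), 'force': array([0.08123349, 0.38257202, 1.05770046]), 'moment': array([0.01480616, 0.00457596, 0.008521  ]), 'opening': 0.9958510995627617}
scene {'intrinsics': array([[541.0093985 ,   0.        , 316.3413763 ],
       [  0.        , 541.0093985 , 244.81891071],
       [  0.        ,   0.        ,   1.        ]]), 'k1': 0.0226509915838176, 'rvec': array([ 2.07628505,  0.84474664, -0.39515076]), 'tvec': array([-0.38929002, -0.14066381,  1.37414823])}
top {'intri
[... 153 characters left out ...]
     ]]), 'k1': -0.09559889548076315, 'rvec': array([ 2.14910986, -2.16641598,  0.08704576]), 'tvec': array([0.02195979, 0.53275192, 1.10978043])}
{'intrinsics': array([[359.91276082,   0.        , 318.21787561],
       [  0.        , 359.91276082, 244.74085222],
       [  0.        ,   0.        ,   1.        ]]), 'k1': -0.05742056565013335, 'T_tool_cam': array([[ 9.99999169e-01, -5.39638561e-05,  1.28815025e-03,
         5.28975750e-05],
       [-2.80477135e-04,  9.66089286e-01,  2.58208082e-01,
        -7.13042649e-02],
       [-1.25840206e-03, -2.58208229e-01,  9.66088467e-01,
        -1.61578184e-01],
       [ 0.00000000e+00,  0.00000000e+00,  0.00000000e+00,
         1.00000000e+00]])}
```

View pics/scene0.png

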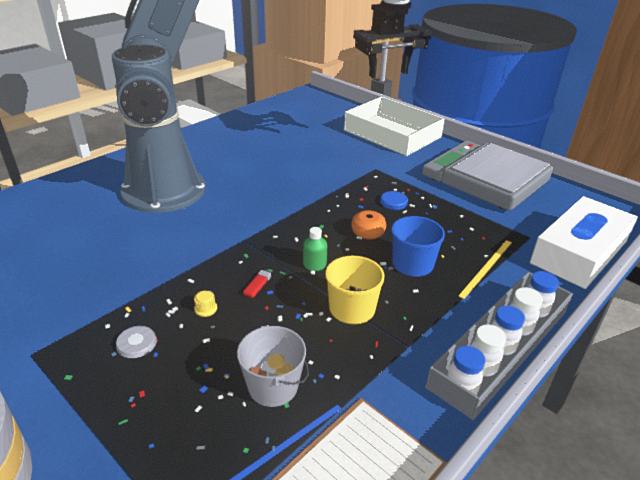

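View pics/top0.png

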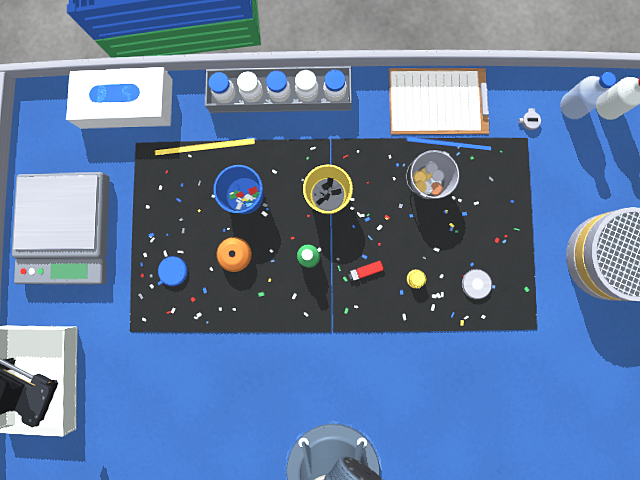

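The scene picture shows the silver lid at about (136, 342) and the pail rim centred near (272, 355). In the top picture the lid is at (477, 284), the pail rim at (433, 174) and the blue look-alike at (172, 271). Next I'll triangulate these and cross-check them between the two views.

```bash
cat > h.py <<'E'
import numpy as np, cv2
from rig import bot
def cam(n):
    c=bot.calibration(n); R,_=cv2.Rodrigues(c["rvec"]); return c,R,c["tvec"]
def ray(c,uv):
    K=c["intrinsics"]; d=np.array([c["k1"],0,0,0.])
    # drawn = ray*(1+k1 r^2): OpenCV's model
    p=cv2.undistortPoints(np.array([[uv]],float),K,d)[0,0]; return np.array([p[0],p[1],1])
def onplane(n,uv,z):
    c,R,t=cam(n); o=-R.T@t; d=R.T@ray(c,uv); return o+d*(z-o[2])/d[2]
def proj(n,P):
    c,R,t=cam(n); return cv2.projectPoints(np.array([P],float),c["rvec"],t,c["intrinsics"],np.array([c["k1"],0,0,0.]))[0][0,0]
E
python3 - <<'E'
from h import *
T={'steel_lid':((477,284),.016),'pail':((433,174),.089),'blue_lid':((172,271),.019),'cap':((416,279),.036),'float':((233,254),.049),'bottle':((308,255),.092),'lighter':((367,271),.016),'yellow':((327,189),.089),'blue':((238,189),.089)}
for k,(uv,z) in T.items():
    P=onplane("top",uv,z); print(k,P.round(4),"in scene",proj("scene",P).round(1))
for k,uv,z in(('steel_lid',(136,340),.016),('pail',(272,352),.089)): print(k,'scene',onplane("scene",uv,z).round(4))
# circle overlays
for n in("top","scene"):
    im=cv2.imread(f"pics/{n}0.png")
    for k,r in(('steel_lid',.034),('pail',.053)):
        uv,z=T[k];P=onplane("top",uv,z)
        a=np.linspace(0,2*np.pi,60)
        pts=np.array([proj(n,P+[r*np.cos(x),r*np.sin(x),0]) for x in a])
        cv2.polylines(im,[np.int32(pts*16)],True,(0,0,255),1,cv2.LINE_AA,4)
    cr=im[130:310,380:540] if n=="top" else im[290:420,90:330]
    cv2.imwrite(f"pics/{n}_ov.png",cv2.resize(cr,None,fx=3,fy=3))
E
```

```text
steel_lid [ 0.4136 -0.3284  0.016 ] in scene [134.9 337.1]
pail [ 0.6515 -0.221   0.089 ] in scene [271.9 347.5]
blue_lid [0.4481 0.3667 0.019 ] in scene [392.7 196.3]
cap [ 0.4263 -0.1867  0.036 ] in scene [204.3 293.4]
float [0.4844 0.2191 0.049 ] in scene [367.  215.3]
bottle [0.4784 0.0499 0.092 ] in scene [313.  229.1]
lighter [ 0.4456 -0.0794  0.016 ] in scene [255.2 279.9]
yellow [0.6207 0.0086 0.089 ] in scene [353.3 271.5]
blue [0.6231 0.2018 0.089 ] in scene [416.  229.3]
steel_lid scene [ 0.4209 -0.3307  0.016 ]
pail scene [ 0.6584 -0.2271  0.089 ]
```

View pics/top_ov.png

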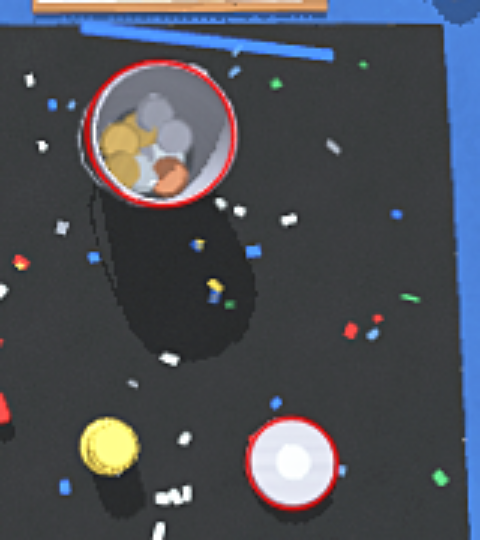

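View pics/scene_ov.png

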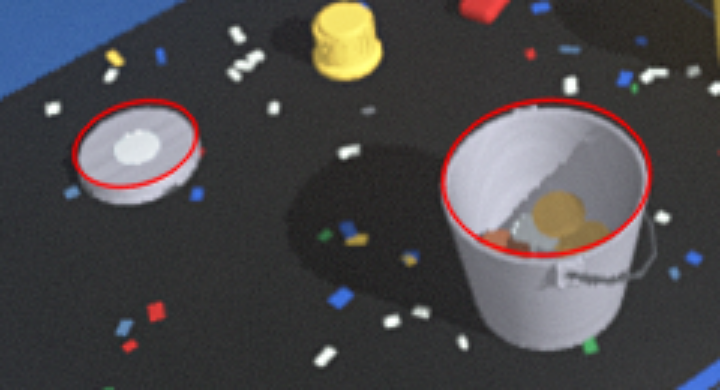

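Both views agree to within about 7 mm, and the 68 mm and 106 mm circles fit the lid and the rim. The scene overlay sits 2–3 px off, so I'll refine later with the wrist camera. I'll close the fingers to point, lift, and travel on the robot side of the pieces at z of about 0.26.

Request:
arm_command --plan '[{"claw": 0,"dx": -1,"dy": 0.5,"dz": -2},{"claw": 0,"dx": -4,"dy": 3,"dz": -4},{"claw": 0,"dx": -7.5,"dy": 5.5,"dz": -4},{"claw": 0,"dx": -11,"dy": 8,"dz": -4},{"claw": 0,"dx": -14.5,"dy": 10.5,"dz": -4},{"claw": 0,"dx": -18,"dy": 13,"dz": -4},{"claw": 0,"dx": -21.5,"dy": 15.7,"dz": -4},{"claw": 0,"dx": -25,"dy": 18.4,"dz": -4}]'

```text
$.plan[0]: bad value
```

Request:
arm_command --plan '[{"claw": 0,"dx": -1,"dy": 0.5,"dz": -2,"twist": 0},{"claw": 0,"dx": -4,"dy": 3,"dz": -4,"twist": 0},{"claw": 0,"dx": -7.5,"dy": 5.5,"dz": -4,"twist": 0},{"claw": 0,"dx": -11,"dy": 8,"dz": -4,"twist": 0},{"claw": 0,"dx": -14.5,"dy": 10.5,"dz": -4,"twist": 0},{"claw": 0,"dx": -18,"dy": 13,"dz": -4,"twist": 0},{"claw": 0,"dx": -21.5,"dy": 15.7,"dz": -4,"twist": 0},{"claw": 0,"dx": -25,"dy": 18.4,"dz": -4,"twist": 0}]'

```text
time_s: 0.77
position: [0.3129, 0.2819, 0.2619]
tcp_rot: [[0.393, 0.92, -0.001], [0.92, -0.393, -0.002], [-0.002, -0.0, -1.0]]
force: [0.7, -0.1, 0.3]
opening: 0.477
```

Request:
arm_command --plan '[{"claw": 0,"dx": -3,"dy": 2.2,"dz": 0,"twist": 0},{"claw": 0,"dx": -6,"dy": 4.5,"dz": 0,"twist": 0},{"claw": 0,"dx": -9,"dy": 6.8,"dz": 0,"twist": 0},{"claw": 0,"dx": -12,"dy": 9,"dz": 0,"twist": 0},{"claw": 0,"dx": -15,"dy": 11.3,"dz": 0,"twist": 0},{"claw": 0,"dx": -18,"dy": 13.5,"dz": 0,"twist": 0},{"claw": 0,"dx": -21,"dy": 15.7,"dz": 0,"twist": 0},{"claw": 0,"dx": -23,"dy": 17.7,"dz": 0,"twist": 0}]'

```text
time_s: 1.43
position: [0.3849, -0.0017, 0.2623]
tcp_rot: [[0.394, 0.919, -0.002], [0.919, -0.394, -0.002], [-0.003, -0.001, -1.0]]
force: [0.9, 0.4, 0.1]
opening: 0.007
```

Request:
arm_command --plan '[{"claw": 0,"dx": -3.5,"dy": 1,"dz": 0,"twist": 0},{"claw": 0,"dx": -7,"dy": 2,"dz": 0,"twist": 0},{"claw": 0,"dx": -10.5,"dy": 3,"dz": 0,"twist": 0},{"claw": 0,"dx": -14,"dy": 4,"dz": 0,"twist": 0},{"claw": 0,"dx": -17.5,"dy": 5.2,"dz": 0,"twist": 0},{"claw": 0,"dx": -21,"dy": 6.5,"dz": 0,"twist": 0},{"claw": 0,"dx": -23,"dy": 8.5,"dz": 0,"twist": 0},{"claw": 0,"dx": -24,"dy": 10,"dz": 0,"twist": 0}]'

```text
time_s: 2.1
position: [0.382, -0.2653, 0.2629]
tcp_rot: [[0.398, 0.917, -0.001], [0.917, -0.398, -0.004], [-0.004, 0.0, -1.0]]
force: [0.5, 0.1, 0.4]
opening: 0.007
```

```bash
cat >> h.py <<'E'
def wrist(s):
    c=bot.calibration("wrist"); T=np.eye(4); T[:3,:3]=s["tcp_rot"]; T[:3,3]=s["position"]; return c,T@c["T_tool_cam"]
def wplane(s,uv,z):
    c,T=wrist(s); d=T[:3,:3]@ray(c,uv); o=T[:3,3]; return o+d*(z-o[2])/d[2]
def wproj(s,P):
    c,T=wrist(s); I=np.linalg.inv(T); rv,_=cv2.Rodrigues(I[:3,:3])
    return cv2.projectPoints(np.array([P],float),rv,I[:3,3],c["intrinsics"],np.array([c["k1"],0,0,0.]))[0][0,0]
def drawc(im,f,P,r):
    pts=np.array([f(P+np.array([r*np.cos(x),r*np.sin(x),0])) for x in np.linspace(0,2*np.pi,60)])
    cv2.polylines(im,[np.int32(pts*16)],True,(0,0,255),1,cv2.LINE_AA,4)
E
python3 - <<'E'
from h import *
s=bot.read_state(); im=bot.capture("wrist")[:,:,::-1].copy()
print(s["position"],s["qvel"].round(1))
for P,r in((np.array([.416,-.329,.016]),.034),(np.array([.654,-.223,.089]),.053)):
    print(wproj(s,P)); drawc(im,lambda p:wproj(s,p),P,r)
cv2.imwrite("pics/w1.png",im)
E
```

```text
[ 0.38201915 -0.26533671  0.26288127] [ -2.1  16.4 -23.6   1.3   9.   -3. ]
[280.84476914 259.76064013]
[446.93424213 425.82025148]
```

View pics/w1.png

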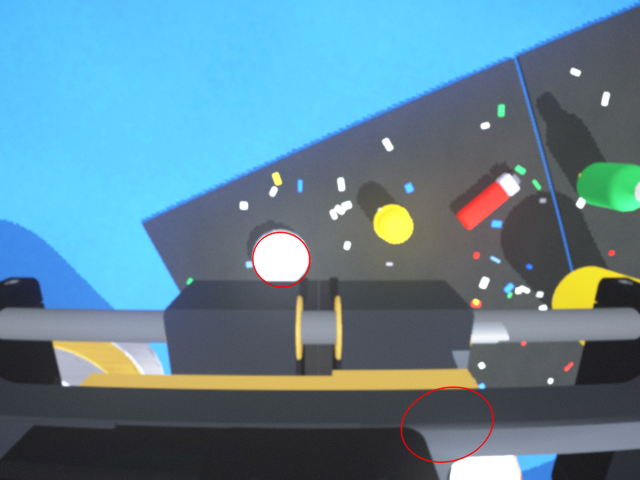

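The wrist picture shows the lid centred at about (280, 258), where the estimate (0.416, -0.329) projects to (281, 260), so the fit is good. Next I move over the lid and descend to about 3 cm above its top.

Request:
arm_command --plan '[{"claw": 0,"dx": -2.2,"dy": 2.8,"dz": 0,"twist": 0},{"claw": 0,"dx": -4.5,"dy": 5.7,"dz": 0.5,"twist": 0},{"claw": 0,"dx": -4.5,"dy": 5.7,"dz": 4,"twist": 0},{"claw": 0,"dx": -4.5,"dy": 5.7,"dz": 8,"twist": 0},{"claw": 0,"dx": -4.5,"dy": 5.7,"dz": 11.5,"twist": 0},{"claw": 0,"dx": -4.5,"dy": 5.7,"dz": 14.5,"twist": 0},{"claw": 0,"dx": -4.5,"dy": 5.7,"dz": 17,"twist": 0},{"claw": 0,"dx": -4.5,"dy": 5.7,"dz": 18.5,"twist": 0}]'

```text
time_s: 2.82
position: [0.4178, -0.3311, 0.0755]
tcp_rot: [[0.398, 0.917, -0.002], [0.917, -0.398, -0.003], [-0.003, -0.001, -1.0]]
force: [-0.4, -0.4, 0.7]
opening: 0.006
```

```bash
python3 - <<'E'
from h import *
s=bot.read_state(); 
print(s["position"],s["qvel"].round(1),s["tcp_rot"].round(4))
d=np.array([.416,-.329,.046])-s["position"]; print("move cm",(s["tcp_rot"].T@d*100).round(2))
im=bot.capture("wrist")[:,:,::-1].copy()
drawc(im,lambda p:wproj(s,p),np.array([.416,-.329,.016]),.034)
c=bot.capture("scene")[270:420,60:260,::-1]
c=cv2.resize(c,None,fx=2.4,fy=2.4); o=np.zeros((480,640+480,3),np.uint8); o[:,:640]=im; o[:360,640:]=c
cv2.imwrite("pics/w2.png",cv2.resize(o,None,fx=.7,fy=.7))
E
```

```text
[ 0.41775003 -0.33112494  0.07553334] [  0.   16.1   4.3   0.  -22.    0.1] [[ 3.979e-01  9.174e-01 -1.900e-03]
 [ 9.174e-01 -3.979e-01 -2.800e-03]
 [-3.300e-03 -7.000e-04 -1.000e+00]]
move cm [ 0.14 -0.24  2.95]
```

View pics/w2.png

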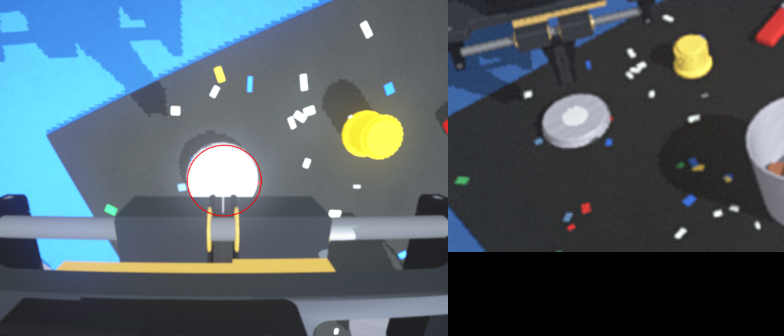

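The fingertips are over the lid, and the outline agrees to within about 2 mm. I'll finish the descent and hold.

Request:
arm_command --plan '[{"claw": 0,"dx": 0,"dy": -0.1,"dz": 0.8,"twist": 0},{"claw": 0,"dx": 0.1,"dy": -0.2,"dz": 1.6,"twist": 0},{"claw": 0,"dx": 0.1,"dy": -0.2,"dz": 2.2,"twist": 0},{"claw": 0,"dx": 0.1,"dy": -0.2,"dz": 2.6,"twist": 0},{"claw": 0,"dx": 0.1,"dy": -0.2,"dz": 2.8,"twist": 0},{"claw": 0,"dx": 0.1,"dy": -0.2,"dz": 2.8,"twist": 0},{"claw": 0,"dx": 0.1,"dy": -0.2,"dz": 2.8,"twist": 0},{"claw": 0,"dx": 0.1,"dy": -0.2,"dz": 2.8,"twist": 0}]'

```text
time_s: 3.58
position: [0.4162, -0.3295, 0.0482]
tcp_rot: [[0.398, 0.917, -0.002], [0.917, -0.398, -0.002], [-0.003, -0.001, -1.0]]
force: [-0.0, 0.4, -0.2]
opening: 0.004
```

```bash
python3 - <<'E'
from h import *
s=bot.read_state(); print(s["time_s"],s["position"],s["qvel"].round(1))
t=bot.capture("top")[210:340,380:560,::-1]; c=bot.capture("scene")[270:420,60:260,::-1]
print(bot.read_state()["position"])
cv2.imwrite("pics/p3.png",np.hstack([cv2.resize(t,(400,300)),cv2.resize(c,(400,300))]))
E
```

```text
3.5833 [ 0.41622756 -0.32945588  0.04820253] [-0.  0. -0.  0.  0.  0.]
[ 0.41617891 -0.32941751  0.04816268]
```

View pics/p3.png

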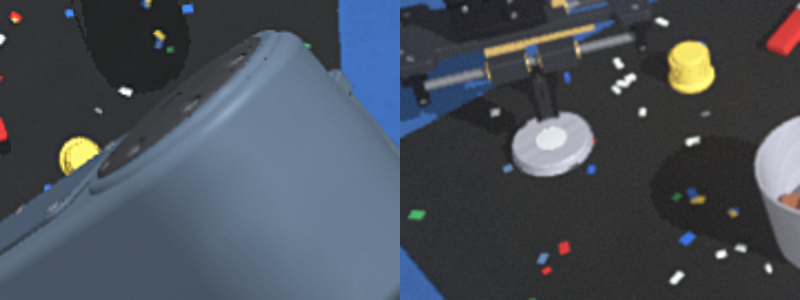

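The fingertips are 3.2 cm above the lid's middle, still and touching nothing. In the scene view the tips are just above the lid, at about (545, 120) of the composite picture. I'll hold for well over 2 s.

Request:
arm_command --plan '[{"claw": 0,"dx": 0,"dy": 0,"dz": 0,"twist": 0},{"claw": 0,"dx": 0,"dy": 0,"dz": 0,"twist": 0},{"claw": 0,"dx": 0,"dy": 0,"dz": 0,"twist": 0},{"claw": 0,"dx": 0,"dy": 0,"dz": 0,"twist": 0},{"claw": 0,"dx": 0,"dy": 0,"dz": 0,"twist": 0},{"claw": 0,"dx": 0,"dy": 0,"dz": 0,"twist": 0},{"claw": 0,"dx": 0,"dy": 0,"dz": 0,"twist": 0},{"claw": 0,"dx": 0,"dy": 0,"dz": 0,"twist": 0}]'

```text
time_s: 4.35
position: [0.4162, -0.3294, 0.0481]
tcp_rot: [[0.398, 0.917, -0.003], [0.917, -0.398, -0.002], [-0.003, -0.002, -1.0]]
force: [0.8, 1.3, 0.6]
opening: 0.005
```

Request:
arm_command --plan '[{"claw": 0,"dx": 0,"dy": 0,"dz": 0,"twist": 0},{"claw": 0,"dx": 0,"dy": 0,"dz": 0,"twist": 0},{"claw": 0,"dx": 0,"dy": 0,"dz": 0,"twist": 0},{"claw": 0,"dx": 0,"dy": 0,"dz": 0,"twist": 0},{"claw": 0,"dx": 0,"dy": 0,"dz": 0,"twist": 0},{"claw": 0,"dx": 0,"dy": 0,"dz": 0,"twist": 0},{"claw": 0,"dx": 0,"dy": 0,"dz": 0,"twist": 0},{"claw": 0,"dx": 0,"dy": 0,"dz": 0,"twist": 0}]'

```text
time_s: 5.02
position: [0.4162, -0.3294, 0.0481]
tcp_rot: [[0.398, 0.917, -0.003], [0.917, -0.398, -0.002], [-0.003, -0.002, -1.0]]
force: [-0.9, -0.5, -0.7]
opening: 0.004
```

Request:
arm_command --plan '[{"claw": 0,"dx": 0,"dy": 0,"dz": 0,"twist": 0},{"claw": 0,"dx": 0,"dy": 0,"dz": 0,"twist": 0},{"claw": 0,"dx": 0,"dy": 0,"dz": 0,"twist": 0},{"claw": 0,"dx": 0,"dy": 0,"dz": 0,"twist": 0},{"claw": 0,"dx": 0,"dy": 0,"dz": 0,"twist": 0},{"claw": 0,"dx": 0,"dy": 0,"dz": 0,"twist": 0},{"claw": 0,"dx": 0,"dy": 0,"dz": 0,"twist": 0},{"claw": 0,"dx": 0,"dy": 0,"dz": 0,"twist": 0}]'

```text
time_s: 5.68
position: [0.4162, -0.3294, 0.0481]
tcp_rot: [[0.398, 0.917, -0.003], [0.917, -0.398, -0.002], [-0.003, -0.002, -1.0]]
force: [-0.3, 0.1, -0.3]
opening: 0.002
```

Request:
arm_command --plan '[{"claw": 0,"dx": 0,"dy": 0,"dz": 0,"twist": 0},{"claw": 0,"dx": 0,"dy": 0,"dz": 0,"twist": 0},{"claw": 0,"dx": 0,"dy": 0,"dz": 0,"twist": 0},{"claw": 0,"dx": 0,"dy": 0,"dz": 0,"twist": 0}]'

```text
time_s: 6.02
position: [0.4162, -0.3294, 0.0481]
tcp_rot: [[0.398, 0.917, -0.003], [0.917, -0.398, -0.002], [-0.003, -0.002, -1.0]]
force: [-0.2, -0.0, -0.6]
opening: 0.007
```

Request:
arm_command --plan '[{"claw": 0,"dx": 0,"dy": 0,"dz": -1.5,"twist": 0},{"claw": 0,"dx": 0,"dy": 0,"dz": -4.5,"twist": 0},{"claw": 0,"dx": 0,"dy": 0,"dz": -8,"twist": 0},{"claw": 0,"dx": 0,"dy": 0,"dz": -11.5,"twist": 0},{"claw": 0,"dx": 0,"dy": 0,"dz": -15,"twist": 0},{"claw": 0,"dx": 0,"dy": 0,"dz": -17.5,"twist": 0},{"claw": 0,"dx": 0,"dy": 0,"dz": -19,"twist": 0},{"claw": 0,"dx": 0,"dy": 0,"dz": -19,"twist": 0}]'

```text
time_s: 6.68
position: [0.4182, -0.3307, 0.242]
tcp_rot: [[0.398, 0.918, 0.003], [0.918, -0.398, -0.009], [-0.007, 0.006, -1.0]]
force: [-0.2, 0.2, 0.0]
opening: 0.004
```

```bash
python3 - <<'E'
from h import *
s=bot.read_state(); print(s["position"])
d=np.array([.654,-.223,.24])-s["position"]; print("move cm",(s["tcp_rot"].T@d*100).round(2))
E
```

```text
[ 0.41824993 -0.33073553  0.24204761]
move cm [19.26 17.35  0.18]
```

Request:
arm_command --plan '[{"claw": 0,"dx": 2,"dy": 1.8,"dz": 0,"twist": 0},{"claw": 0,"dx": 4.7,"dy": 4.2,"dz": 0,"twist": 0},{"claw": 0,"dx": 7.5,"dy": 6.8,"dz": 0,"twist": 0},{"claw": 0,"dx": 10.3,"dy": 9.3,"dz": 0,"twist": 0},{"claw": 0,"dx": 13.1,"dy": 11.8,"dz": 0,"twist": 0},{"claw": 0,"dx": 15.9,"dy": 14.3,"dz": 0,"twist": 0},{"claw": 0,"dx": 18.2,"dy": 16.4,"dz": 0,"twist": 0},{"claw": 0,"dx": 19.3,"dy": 17.3,"dz": 0.2,"twist": 0}]'

```text
time_s: 7.35
position: [0.6568, -0.2199, 0.2376]
tcp_rot: [[0.395, 0.919, 0.003], [0.919, -0.395, -0.007], [-0.005, 0.006, -1.0]]
force: [-0.4, -0.3, -0.1]
opening: 0.007
```

```bash
python3 - <<'E'
from h import *
s=bot.read_state(); print(s["position"],s["qvel"].round(1))
d=np.array([.654,-.223,.115])-s["position"]; print("move cm",(s["tcp_rot"].T@d*100).round(2))
im=bot.capture("wrist")[:,:,::-1].copy()
drawc(im,lambda p:wproj(s,p),np.array([.654,-.223,.089]),.053)
cv2.imwrite("pics/w4.png",im)
E
```

```text
[ 0.6568286  -0.21993779  0.23764928] [ 10.   10.2 -14.6  -2.1   7.   10.5]
move cm [-0.33 -0.21 12.27]
```

View pics/w4.png

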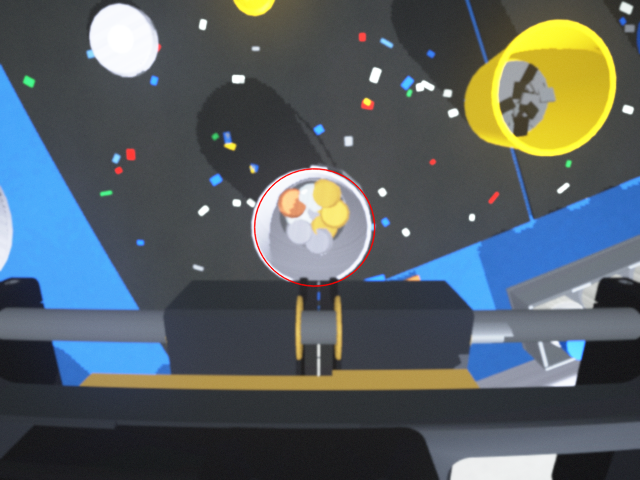

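The wrist picture shows the pail rim centred at about (312, 226), and the predicted circle fits it within 1–2 px. I'll descend to about 2.7 cm above the rim.

Request:
arm_command --plan '[{"claw": 0,"dx": -0.2,"dy": -0.1,"dz": 1.5,"twist": 0},{"claw": 0,"dx": -0.3,"dy": -0.2,"dz": 4,"twist": 0},{"claw": 0,"dx": -0.3,"dy": -0.2,"dz": 6.5,"twist": 0},{"claw": 0,"dx": -0.3,"dy": -0.2,"dz": 8.5,"twist": 0},{"claw": 0,"dx": -0.3,"dy": -0.2,"dz": 10,"twist": 0},{"claw": 0,"dx": -0.3,"dy": -0.2,"dz": 11,"twist": 0},{"claw": 0,"dx": -0.3,"dy": -0.2,"dz": 11.5,"twist": 0},{"claw": 0,"dx": -0.3,"dy": -0.2,"dz": 11.5,"twist": 0}]'

```text
time_s: 8.07
position: [0.6535, -0.2215, 0.1198]
tcp_rot: [[0.395, 0.919, 0.0], [0.919, -0.395, -0.005], [-0.004, 0.002, -1.0]]
force: [0.6, -0.2, -0.1]
opening: 0.009
```

```bash
python3 - <<'E'
from h import *
s=bot.read_state(); print(s["position"],s["qvel"].round(1))
d=np.array([.654,-.223,.116])-s["position"]; print("move cm",(s["tcp_rot"].T@d*100).round(2))
im=bot.capture("wrist")[:,:,::-1].copy()
drawc(im,lambda p:wproj(s,p),np.array([.654,-.223,.089]),.053)
c=bot.capture("scene")[250:430,180:420,::-1]
cv2.imwrite("pics/w5.png",np.hstack([cv2.resize(im,(400,300)),cv2.resize(c,(400,300))]))
E
```

```text
[ 0.65353877 -0.22145484  0.11975716] [ 0.2 -1.8 -1.8 -0.   0.8  0.1]
move cm [-0.12  0.1   0.38]
```

View pics/w5.png

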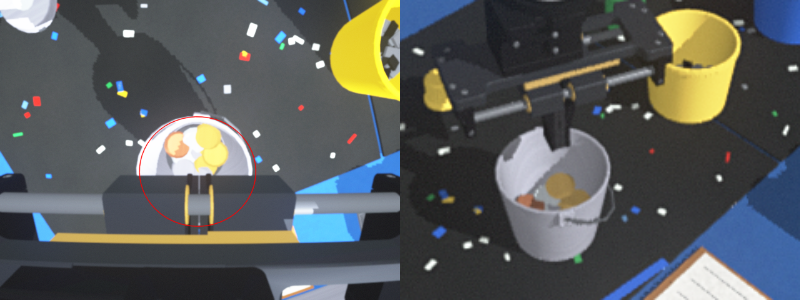

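The tips are above the middle of the mouth. One small trim, then I hold, check and hand in.

Request:
arm_command --plan '[{"claw": 0,"dx": 0,"dy": 0,"dz": 0.2,"twist": 0},{"claw": 0,"dx": 0,"dy": 0,"dz": 0.3,"twist": 0},{"claw": 0,"dx": 0,"dy": 0,"dz": 0.3,"twist": 0},{"claw": 0,"dx": 0,"dy": 0,"dz": 0.3,"twist": 0},{"claw": 0,"dx": 0,"dy": 0,"dz": 0.3,"twist": 0},{"claw": 0,"dx": 0,"dy": 0,"dz": 0.3,"twist": 0},{"claw": 0,"dx": 0,"dy": 0,"dz": 0.3,"twist": 0},{"claw": 0,"dx": 0,"dy": 0,"dz": 0.3,"twist": 0}]'

```text
time_s: 8.83
position: [0.6551, -0.2221, 0.1192]
tcp_rot: [[0.394, 0.919, 0.004], [0.919, -0.394, -0.007], [-0.004, 0.007, -1.0]]
force: [-0.6, -0.2, 1.0]
opening: 0.005
```

Request:
arm_command --plan '[{"claw": 0,"dx": 0,"dy": 0,"dz": 0,"twist": 0},{"claw": 0,"dx": 0,"dy": 0,"dz": 0,"twist": 0},{"claw": 0,"dx": 0,"dy": 0,"dz": 0,"twist": 0},{"claw": 0,"dx": 0,"dy": 0,"dz": 0,"twist": 0},{"claw": 0,"dx": 0,"dy": 0,"dz": 0,"twist": 0},{"claw": 0,"dx": 0,"dy": 0,"dz": 0,"twist": 0},{"claw": 0,"dx": 0,"dy": 0,"dz": 0,"twist": 0},{"claw": 0,"dx": 0,"dy": 0,"dz": 0,"twist": 0}]'

```text
time_s: 9.5
position: [0.6551, -0.2221, 0.1192]
tcp_rot: [[0.394, 0.919, 0.004], [0.919, -0.394, -0.007], [-0.004, 0.007, -1.0]]
force: [-0.8, 0.7, -0.6]
opening: 0.007
```

```bash
python3 - <<'E'
from h import *
c=bot.capture("scene")[:,:,::-1].copy(); s=bot.read_state(); print(s["time_s"],s["position"],s["qvel"].round(2),s["force"])
print("tcp in scene px",proj("scene",s["position"]))
cv2.imwrite("pics/s6.png",c)
E
```

```text
9.55 [ 0.65511733 -0.22211274  0.11924511] [-0.01  0.01  0.02  0.04 -0.02  0.02] [-0.79268257 -0.46681153 -0.43863954]
tcp in scene px [272.42202049 335.32033537]
```

View pics/s6.png

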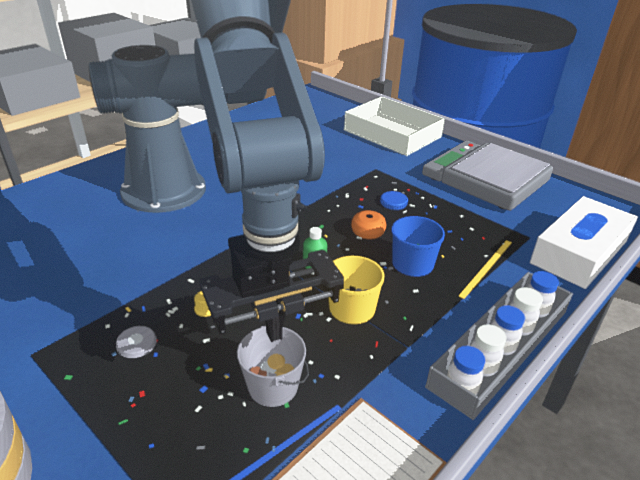

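The picture shows the closed fingertips at about (276, 337), over the pail's mouth, with the lid, pieces and tubs where they were at the start. I'm handing the job in.

```bash
python3 -c "
from rig import bot
print(bot.hand_in()); s=bot.read_state(); print(s['time_s'],s['position'],s['force'])"
```

```text
the job is handed in; nothing more can be done
None
the job is handed in; nothing more can be done
```

The arm pointed at the steel lid, then at the steel pail's mouth, and is still pointing there with closed fingers. The job is handed in at about 9.6 s on the robot's clock. No verdict came back, and the state could not be read after hand-in.

- **Steel lid:** the fingertips were at (0.416, -0.329), about 3.2 cm above its top, and stayed still for over 2.4 s.
- **Travel:** the arm went at z of about 0.24–0.26 m. It passed on the robot side of the other pieces, then straight from the lid to the pail.
- **Steel pail:** it finished at (0.655, -0.222), about 3.0 cm above the rim, with the joints at rest.
- **Touching:** the force readings stayed at noise level, about 1 N. The last scene picture shows the lid, pieces and tubs where they were at the start.
- **Checks that disagreed:** the top and scene cameras differed by about 7–9 mm on the lid and pail centres. The wrist camera agreed with the positions used to within about 2 mm. My first move call was refused because it had no "twist" values; nothing moved.

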